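# Turn a headed spindle end for end in its V-block by way of a spring clip

## Robot

A 6-joint arm with a two-finger parallel gripper is mounted at the origin on the work surface. World frame = base frame: x ahead of the robot, y to its left, z up, the work surface at z = 0. Lengths are in m, angles in degrees, forces in N, time in s.
With the tool pointing down it reaches from about 0.4 to 0.825 m from the base axis. Payload 7 kg.
Tool frame: the origin (TCP) lies midway between the tips of the shut fingers; the grasp point (between the pads) lies 19 mm behind it; z points along the fingers, y is the direction in which the jaws open and shut (so a half turn about z gives the same grasp; the last joint's range is limited). The gripper opens to 88 mm and grips with 3 to 60 N. Pads are 19 mm wide; open, the fingers measure 130 mm over their backs; the gripper's body (78 mm by 193 mm) begins 47 mm behind the grasp point.
Start: joints at [93.111, 20.546, 0.682, 0, -70.136, -16.507], TCP at [0.156, 0.657, 0.227] pointing down, gripper open.
Joint ranges: [-176.03, 176.03], [-82.01, 121.73], [-58.28, 71.71], [-173.87, 95.51], [-174.79, -0.11], [-173.66, 173.66]. Speed limits (degrees/s): [136.94, 136.94, 172.46, 180, 180, 180].

## Interface

Orientations are given as [roll, pitch, yaw] about the fixed x, y, z axes, in that order (R = Rz(yaw) Ry(pitch) Rx(roll)).
In Python, from plant import r gives the robot as it stands. The module is installed in compiled form; this text tells all that it offers.
- The arm moves only by the tool send_rows, never from a script. Its argument "motion" is a list of rows, each an object with "travel": the shift along the tool's x, y, z in m, a list of three; "spin": the turn about the tool's z in degrees. In form: [{"travel": [tx, ty, tz], "spin": spin}, ...]. A call has 1 to 5 rows; each row shifts and turns the pose as measured when the row begins, along the tool's axes as they then stand; what a row does not reach is not made up. A row lasts 1/12 s, in which the tool goes at most 41.7 mm and 7.16 degrees, less where a joint would pass 70% of its speed; a pose out of reach is approached as far as the arm can. A call is refused whole if a number of a shift passes 0.0417 or a number of a turn 7.16, either way. A call with a gripper value outside its range is refused whole. "gripper" is the gripper command: -1 is shut, 1 is fully open, values between are in proportion, set as the call begins (left out, the last holds). The fingers move at their own pace and stop on an object; "squeeze" is the grip in N (left out, the last holds). Time passes only in rows, so rows that do not move let the fingers close. It gives the time, the measured TCP pose, the force and the opening at its end, in the units of the state.
- r.get_state(): the state, without advancing time (a new reading comes with each control period).
- r.capture(name): name is "side" or "top"; returns (picture, depth): 384x512x3 uint8, blue, green, red; 384x512 float32, m along the optical axis (not along the pixel's ray), 0 where there is no reading.
- r.get_calibration(name): a dict with "fov_y" (degrees; the focal length in pixels is half the picture's height over the tangent of half this angle, whatever the lens; pixels are square), "cx", "cy" (the principal point, pixels), "origin" and "orientation" of the camera in the world. Camera axes: x right, y down, z forward; pixel columns grow to the right and rows downward; lengths in m; the calibration is good to about 2 mm. A picture is of the moment at which its call begins. get_calibration takes no time and is no camera call.
- r.close_job(): hands the job in, once; it reports no verdict.
Trained networks look in the newest picture that a camera, given by its name, has taken for a name from the list of things; names that differ only in an ending like _2 or _b are one class to them, and where a whole thing is asked for, a point or a joint stands for the part that bears it (a point fixed in the world has none). Each returns a list of dicts, best first, with "conf" (0 to 1); they miss things now and then, are a little off and sometimes report something else, mostly with a low value. They report only what shows in the picture. A call takes as long as a camera call. They do not tell look-alikes from the thing itself.
- r.boxes_of(camera, target): "at" ([x, y, z] in m, in the coordinates of the camera as it stood for that picture, good to about 4 mm: the middle of the surface that is visible of it).
- r.pinpoint(camera, target): "at" ([x, y, z] in m, in the coordinates of the camera as it stood for that picture, good to about 4 mm: a listed point, or the origin of a listed thing).
The state is a dict: "time_s": time; "joints": joint angles; "qd": joint speeds; "joint_torque": joint torques, N m; "tcp_pos": TCP position; "eef_rot": TCP orientation; "contact_force": force on the tool from outside, world axes, zero at the start; "moment": the same for the moment, N m; "gripper_width": finger opening in m.
Only numpy, scipy, OpenCV 4.12 (cv2) and the standard library are available. Lean on these libraries where they do the work, as an engineer would, in place of code of your own. Each camera call takes 0.05 s, during which the arm holds its last target. There are 200 camera calls.

## Task

Turn the headed spindle end for end in its V-block so that its other end can be checked. Lift it out by its plain end, press it home across the middle in the spring clip and let go; then take it by the head end, on the other side of the clip, lift it out and lower it right down into the same V-block, centred, with the head now at the opposite end from where it began. Do not drop it on the bench, and leave the plain pin in the other V-block alone.

Things in the scene. Friction and masses are not known exactly. Their poses are not given: they have to be found in the camera images.
- spindle: Loose steel spindle, 180 mm long, about 0.14 kg: round shank 14 mm in diameter with a round head, 26 mm in diameter and 14 mm thick, at one end. Origin on its axis, midway along; x runs towards the head (head at x = 76 to 90 mm, plain end at -90). Starts level in vblock, head over its +x end. Shank free to grip, in block and clip alike: x = -90 to -24 and +24 to +76 mm.
- spindle_head (a point): Centre of the spindle's head, on the axis, 83 mm from the spindle's origin.
- vblock: Fixed dark steel V-block in which the headed spindle starts, 48 mm long (x, along the groove), 60 wide, 72 high. Origin at the centre of its underside, z up. The open 90 degree groove is 44 mm wide at the top and holds a 14 mm shank with its axis 60 mm above the origin. A like block with the pin stands on the clip's other side; the two blocks swap sides at random.
- clip: Fixed spring clip, open above and at both x ends: two black rollers, 16 mm in diameter, 22 mm long (x), on leaf springs over a saddle 30 mm long (x), on a grey foot 60 x 80 mm. Origin at the centre of the foot's underside, z up. A clipped shank lies along x, either way round, its axis 60 mm above the origin. Roller tops are at 76 mm.
- pin: Bystander: loose plain steel pin without a head, 14 mm in diameter and 120 mm long, lying in the other V-block. Origin at its middle, x along its length. To be left where it is.
- clip_seat (a point): Where the middle of the spindle's axis lies when seated in the clip: 60 mm above the clip's origin, same axes. The rollers stand 8 mm apart at rest and spring outwards: a 14 mm shank pushed straight down (about 5 N) snaps in and is then held down and centred; a straight pull up of 5 to 7 N takes it out.
There are look-alikes about, which are no part of the job. What is shaped like the vblock but red is not meant. What is shaped like the spindle but pink is not meant.

How it is judged:
By the outcome, as a careful person would: the job done as asked, in the order asked, and still so for the second after the job is handed in, with the robot touching nothing.
It also fails if it takes over 64 s, if anything falls off the work surface, if the arm or the gripper's body presses on something with over 40 N, if the wrist force passes 120 N, or if a joint passes its speed limit or range.

## Working session

There is one attempt and no reset: what is moved stays moved. The work goes in short steps, Python scripts to look and compute and a tool call to move; the robot and the scene stay as the last step left them, time stands still between calls to the robot, and variables do not carry over. Pictures are saved under pics/ and viewed, about 8 in all and at most 12, crops included, and the job is handed in when it is done.

Besides the shell and the picture viewer there is one more tool, called after "Request:" as a command line: name --argument value ..., lists and objects as JSON in quotes. send_rows: Moves the arm, as the interface text tells. Its arguments: {"type":"object","properties":{"motion":{"type":"array"},"gripper":{"type":"number"},"squeeze":{"type":"number"}},"required":["motion"]}

```bash
mkdir -p pics
cat > h.py <<'E'
import numpy as np, cv2
from scipy.spatial.transform import Rotation as R
from plant import r
def cal(n):
    c=r.get_calibration(n); f=192/np.tan(np.radians(c["fov_y"])/2)
    return c,f,R.from_euler('xyz',c["orientation"],degrees=True).as_matrix() if np.size(c["orientation"])==3 else np.array(c["orientation"])
def cw(n,p):
    c,f,M=cal(n); return M@np.array(p)+np.array(c["origin"])
def cloud(n,d):
    c,f,M=cal(n); v,u=np.mgrid[0:384,0:512]
    P=np.stack([(u-c["cx"])/f*d,(v-c["cy"])/f*d,d],-1); return P@M.T+np.array(c["origin"])
E
python3 - <<'E'
from h import *
print(r.get_state())
ims=[]
for n in("top","side"):
    print(n,r.get_calibration(n)); p,d=r.capture(n); ims.append(p); np.save(n+".npy",d); cv2.imwrite(f"pics/{n}0.png",p)
    for t in("spindle","spindle_head","vblock","clip","clip_seat","pin"):
        for o in r.pinpoint(n,t)[:4]: print(t,round(o["conf"],2),cw(n,o["at"]).round(4))
E
```

```text
{'time_s': 0.0, 'joints': array([ 9.31111620e+01,  2.05926352e+01,  6.33978231e-01, -1.89042182e-02,
       -7.01357064e+01, -1.65065937e+01]), 'qd': array([ 0.00503551,  0.01531102,  0.06927028,  0.03880773,  0.13827753,
       -0.01305738]), 'joint_torque': array([ 1.48743202e-03, -5.82717061e+01,  2.93052274e+01,  6.99721947e+00,
        6.83462567e-03, -1.49993011e-04]), 'tcp_pos': array([0.15630121, 0.65615723, 0.22561452]), 'eef_rot': array([ 1.79904476e+02, -9.77481584e-03, -1.34018617e+01]), 'contact_force': array([-0.42893411,  0.8432289 ,  0.20825635]), 'moment': array([ 0.00447178, -0.05636168,  0.0157444 ]), 'gripper_width': 0.08763276483090826}
top {'fov_y': 54.05927538892952, 'cx': 254.98181567521405, 'cy': 194.8193816565265, 'origin': array([0.40489576, 0.01505188, 0.91612014]), 'orientation': array([-1.68233048e+02, -9.84147735e-02, -8.50665620e+01])}
spindle 0.95 [0.6654 0.1695 0.0118]
spindle 0.9 [0.4942 0.2715 0.0614]
spindle_head 0.84 [0.5797 0.1884 0.0164]
spindle_head 0.6 [0.463  0.3508 0.0647]
vblock 0.83 [6.257e-01 3.484e-01 6.000e-04]
vblock 0.63 [0.49   0.2718 0.0039]
vblock 0.5 [0.4963 0.2732 0.0635]
vblock 0.38 [ 0.5946 -0.0167  0.003 ]
clip 0.76 [ 0.5918 -0.0179  0.0053]
clip_seat 0.62 [ 0.595  -0.0198  0.0634]
pin 0.53 [ 0.5459 -0.2624  0.0611]
side {'fov_y': 55.42748830149259, 'cx': 251.23447978293686, 'cy': 181.33036358232496, 'origin': array([0.41134712, 0.56924749, 0.61836634]), 'orientation': array([-133.80195024,   -0.30875494, -161.89339463])}
spindle 0.71 [0.6631 0.174  0.0136]
spindle 0.57 [0.4906 0.2751 0.0644]
spindle_head 0.84 [0.4707 0.35   0.0606]
spindle_head 0.84 [0.5814 0.1879 0.0179]
vblock 0.96 [0.6281 0.344  0.0064]
vblock 0.58 [0.493  0.2687 0.0025]
clip 0.86 [ 0.5972 -0.0207  0.0045]
clip_seat 0.84 [ 0.5931 -0.0153  0.0669]
pin 0.65 [ 0.55   -0.265   0.0654]
```

View pics/top0.png

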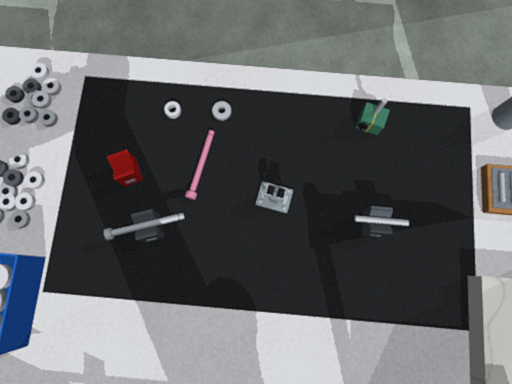

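View pics/side0.png

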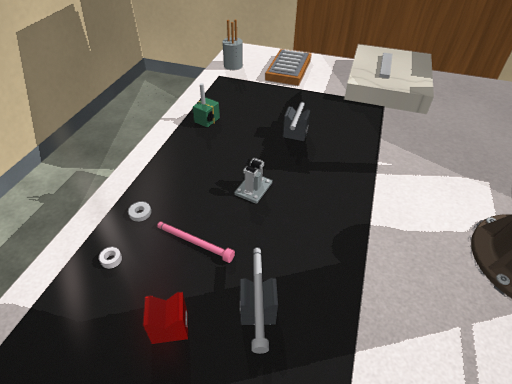

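The top view shows the grey spindle at about (145,225), with its head to the left at (108,233). The clip is at (275,196), the pin in the far block at (380,221), and the red and pink decoys are off to the side. The side view agrees. Next I'll get the axes from depth.

```bash
cat > fit.py <<'E'
from h import *
def line(n,d,c,rad,zlo,zhi):
    P=cloud(n,d).reshape(-1,3); m=(d.reshape(-1)>0)&(np.hypot(*(P[:,:2]-c).T)<rad)&(P[:,2]>zlo)&(P[:,2]<zhi)
    return P[m]
E
python3 - <<'E'
from fit import *
for n in("top","side"):
    d=np.load(n+".npy"); print(n)
    P=cloud(n,d).reshape(-1,3)
    for nm,c,rad,lo,hi in(("spindle",(.492,.272),.13,.055,.09),("clipfoot",(.594,-.018),.06,.004,.02),("cliptop",(.594,-.018),.05,.062,.09),("vtop",(.492,.272),.045,.064,.07)):
        Q=line(n,d,c,rad,lo,hi)
        if len(Q)<5: print(nm,len(Q)); continue
        rc=cv2.minAreaRect((Q[:,:2]*1000).astype(np.float32)); m=Q.mean(0)
        w,V=np.linalg.eigh(np.cov(Q[:,:2].T)); a=np.degrees(np.arctan2(V[1,1],V[0,1]))
        print(nm,len(Q),"rect",np.round(rc[0],1),np.round(rc[1],1),round(rc[2],1),"mean",m.round(4),"pca",a.round(1),"zmax",np.percentile(Q[:,2],[50,98]).round(4))
p=cv2.imread("pics/top0.png"); q=cv2.imread("pics/side0.png")
a=cv2.resize(p[165:225,240:310],None,fx=5.5,fy=5.5,interpolation=2); b=cv2.resize(q[145:215,220:290],None,fx=5.5,fy=5.5,interpolation=2)
h=max(a.shape[0],b.shape[0]); a=cv2.copyMakeBorder(a,0,h-a.shape[0],0,0,0); b=cv2.copyMakeBorder(b,0,h-b.shape[0],0,0,0)
cv2.imwrite("pics/clip.png",np.hstack([a,b]))
E
```

```text
top
spindle 1110 rect [536.1 278.4] [157.3 176.5] 4.4 mean [0.4993 0.2817 0.068 ] pca 83.7 zmax [0.0683 0.0752]
clipfoot 604 rect [592.3 -19. ] [113.4 111.6] 5.0 mean [ 0.5868 -0.0154  0.0109] pca 80.0 zmax [0.0116 0.0168]
cliptop 198 rect [593.2 -16. ] [46.8 27.5] 78.7 mean [ 0.5923 -0.0159  0.0753] pca 79.3 zmax [0.0759 0.0791]
vtop 343 rect [491.8 271.4] [64.3 76.7] 55.4 mean [0.4931 0.2729 0.0672] pca 109.7 zmax [0.0673 0.0699]
side
spindle 1975 rect [510.4 301.4] [181.7 154.6] 55.1 mean [0.4957 0.2876 0.0693] pca 101.0 zmax [0.0697 0.0759]
clipfoot 786 rect [592.4 -14.9] [118.1 111.8] 22.3 mean [ 0.5895 -0.005   0.0098] pca -151.7 zmax [0.0104 0.0178]
cliptop 226 rect [594.2 -16.8] [50.3 28.5] 76.9 mean [ 0.5939 -0.0131  0.0749] pca 76.5 zmax [0.0762 0.0809]
vtop 513 rect [497.5 276.4] [55.6 87.4] 35.2 mean [0.4918 0.2753 0.0676] pca 109.3 zmax [0.0679 0.0699]
```

View pics/clip.png

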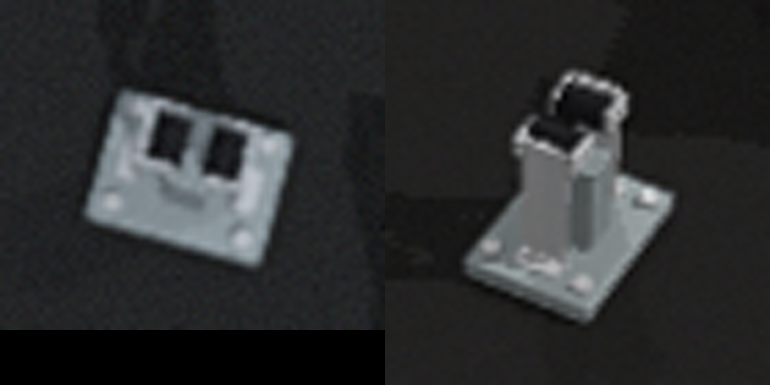

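The clip's rollers sit left and right in the top view, so its slot runs roughly along world x at about -12°. I'll refine both axes.

```bash
cat >> fit.py <<'E'
def axis(n,d,c,ang,half,w=.02,zlo=.05,zhi=.085):
    P=cloud(n,d).reshape(-1,3)[d.reshape(-1)>0]; c=np.array(c,float)
    for _ in range(6):
        u=np.array([np.cos(np.radians(ang)),np.sin(np.radians(ang))]); v=np.array([-u[1],u[0]])
        s=(P[:,:2]-c)@u; t=(P[:,:2]-c)@v
        m=(abs(s)<half)&(abs(t)<w)&(abs(s)>.028)&(P[:,2]>zlo)&(P[:,2]<zhi); w=max(w*.8,.009)
        k,b=np.polyfit(s[m],t[m],1); ang+=np.degrees(np.arctan(k)); c=c+v*b
    return c,ang,m.sum(),P[m],s[m],t[m]
E
python3 - <<'E'
from fit import *
for n in("top","side"):
    d=np.load(n+".npy")
    c,a,k,Q,s,t=axis(n,d,(.493,.272),109,.115)
    print(n,"spindle",c.round(4),round(a,2),k,"extent",np.percentile(s,[0,1,99,100]).round(4),"z",np.percentile(Q[:,2],[50,95]).round(4), "head w",t[s>.08].min(),t[s>.08].max(), "slope z",np.polyfit(s[s<.07],Q[s<.07,2],1))
    P=cloud(n,d); img=cv2.imread(f"pics/{n}0.png"); g=img.astype(int).min(2)
    m=(np.hypot(P[...,0]-.594,P[...,1]+.017)<.06)&(P[...,2]<.025)&(g>75)&(d>0)
    Q=P[m]; rc=cv2.minAreaRect((Q[:,:2]*1000).astype(np.float32)); print("foot",m.sum(),rc)
E
```

```text
top spindle [0.4919 0.2716] 109.13 364 extent [-0.0871 -0.0867  0.0918  0.0924] z [0.0681 0.0745] head w -0.00851935755827145 0.0089947748086907 slope z [0.00191441 0.06729931]
foot 532 ((594.1021118164062, -17.930278778076172), (81.39554595947266, 62.69219207763672), 79.23540496826172)
side spindle [0.4932 0.2721] 108.91 676 extent [-0.09   -0.0875  0.0908  0.0911] z [0.0696 0.0755] head w -0.008882949708273634 0.00896141061425063 slope z [-0.00282146  0.06889021]
foot 447 ((596.2432250976562, -21.78338623046875), (89.5727310180664, 65.68559265136719), 79.81454467773438)
```

```bash
cat > plan.py <<'E'
import sys,json
from h import *
# plan.py x y z yaw [yawdir +/-] : rows from the present pose
def plan(x,y,z,yaw,sgn=0,N=None):
    s=r.get_state(); p=np.array(s["tcp_pos"]); a=s["eef_rot"][2]; g=np.array([x,y,z])
    dy=(yaw-a+180)%360-180
    if sgn and dy*sgn<0: dy+=360*sgn
    N=N or int(max(np.ceil(np.abs(g-p).max()/.036),np.ceil(np.linalg.norm(g-p)/.0405),np.ceil(abs(dy)/7),1))
    rows=[]
    for i in range(N):
        M=R.from_euler('xyz',[180,0,a+dy*i/N],degrees=True).as_matrix()
        rows.append({"travel":[round(v,4) for v in (M.T@((g-p)/N))],"spin":round(-dy/N,2)})
    print("state",s["time_s"],p.round(4),np.round(s["eef_rot"],2),"F",s["contact_force"].round(1),"w",round(s["gripper_width"],4),"j",np.round(s["joints"],0))
    for i in range(0,N,5): print(json.dumps(rows[i:i+5]))
v=[float(q) for q in sys.argv[1:]]; plan(*v[:4],*( [v[4]] if len(v)>4 else []),**({"N":int(v[5])} if len(v)>5 else {}))
E
python3 plan.py .504 .238 .14 -71 0 15
```

```text
state 0.7 [0.1564 0.6566 0.2266] [-180.     0.   -13.4] F [-0.1 -0.4  0. ] w 0.0874 j [ 93.  21.   1.  -0. -70. -17.]
[{"travel": [0.029, 0.0218, 0.0058], "spin": 3.84}, {"travel": [0.0304, 0.0198, 0.0058], "spin": 3.84}, {"travel": [0.0317, 0.0177, 0.0058], "spin": 3.84}, {"travel": [0.0328, 0.0155, 0.0058], "spin": 3.84}, {"travel": [0.0337, 0.0133, 0.0058], "spin": 3.84}]
[{"travel": [0.0346, 0.011, 0.0058], "spin": 3.84}, {"travel": [0.0352, 0.0087, 0.0058], "spin": 3.84}, {"travel": [0.0357, 0.0063, 0.0058], "spin": 3.84}, {"travel": [0.0361, 0.0039, 0.0058], "spin": 3.84}, {"travel": [0.0362, 0.0015, 0.0058], "spin": 3.84}]
[{"travel": [0.0363, -0.001, 0.0058], "spin": 3.84}, {"travel": [0.0361, -0.0034, 0.0058], "spin": 3.84}, {"travel": [0.0358, -0.0058, 0.0058], "spin": 3.84}, {"travel": [0.0353, -0.0082, 0.0058], "spin": 3.84}, {"travel": [0.0347, -0.0105, 0.0058], "spin": 3.84}]
```

Request:
send_rows --motion '[{"travel":[0.029,0.022,0.006],"spin":3.84},{"travel":[0.03,0.02,0.006],"spin":3.84},{"travel":[0.032,0.018,0.006],"spin":3.84},{"travel":[0.033,0.0155,0.006],"spin":3.84},{"travel":[0.034,0.013,0.006],"spin":3.84}]' --gripper 0.2

```text
time_s: 1.12
tcp_pos: [0.2718, 0.5174, 0.1951]
eef_rot: [-179.8, 0.1, -32.8]
contact_force: [0.5, 0.8, -0.2]
gripper_width: 0.0597
```

Request:
send_rows --motion '[{"travel":[0.035,0.011,0.006],"spin":3.84},{"travel":[0.035,0.009,0.006],"spin":3.84},{"travel":[0.036,0.006,0.006],"spin":3.84},{"travel":[0.036,0.004,0.006],"spin":3.84},{"travel":[0.036,0.0015,0.006],"spin":3.84}]'

```text
time_s: 1.53
tcp_pos: [0.3907, 0.3696, 0.1648]
eef_rot: [-179.7, 0.2, -52.9]
contact_force: [0.8, -0.3, 0.2]
gripper_width: 0.0526
```

Request:
send_rows --motion '[{"travel":[0.036,-0.001,0.006],"spin":3.84},{"travel":[0.036,-0.003,0.006],"spin":3.84},{"travel":[0.036,-0.006,0.006],"spin":3.84},{"travel":[0.035,-0.008,0.006],"spin":3.84},{"travel":[0.035,-0.0105,0.006],"spin":3.84}]'

```text
time_s: 1.95
tcp_pos: [0.5074, 0.2203, 0.1349]
eef_rot: [-179.5, 0.4, -73.0]
contact_force: [0.0, -0.1, 0.9]
gripper_width: 0.0526
```

```bash
python3 plan.py .504 .238 .09 -71
python3 - <<'E'
from fit import *
for n in("top","side"):
    p,d=r.capture(n); cv2.imwrite(f"pics/{n}1.png",p)
    try:
        c,a,k,Q,s,t=axis(n,d,(.4925,.272),109,.115); print(n,c.round(4),round(a,2),k,np.percentile(s,[1,99]).round(4))
    except Exception as e: print(e)
E
```

```text
state 1.95 [0.5074 0.2203 0.1349] [-179.52    0.45  -72.95] F [ 0.  -0.1  0.9] w 0.0526 j [ 44.  13. -22.  -0. -54. -26.]
[{"travel": [-0.009, -0.001, 0.0224], "spin": -0.98}, {"travel": [-0.009, -0.0011, 0.0224], "spin": -0.98}]
top [0.4918 0.2718] 109.4 281 [-0.0872  0.0922]
side [0.4932 0.2723] 108.89 676 [-0.0871  0.0907]
```

Request:
send_rows --motion '[{"travel":[-0.009,-0.001,0.0225],"spin":-1},{"travel":[-0.009,-0.001,0.0225],"spin":-1},{"travel":[0,0,0],"spin":0}]'

```text
time_s: 2.3
tcp_pos: [0.5075, 0.2342, 0.0891]
eef_rot: [-179.4, 0.4, -71.5]
contact_force: [-0.5, 0.1, -0.1]
gripper_width: 0.0526
```

```bash
python3 plan.py .504 .238 .0415 -70.9
```

```text
state 2.3 [0.5075 0.2342 0.0891] [-179.41    0.44  -71.49] F [-0.5  0.1 -0.1] w 0.0526 j [ 45.  17. -25.  -0. -48. -26.]
[{"travel": [-0.0024, 0.0011, 0.0238], "spin": -0.29}, {"travel": [-0.0024, 0.001, 0.0238], "spin": -0.29}]
```

Request:
send_rows --motion '[{"travel":[-0.0025,0.001,0.024],"spin":-0.3},{"travel":[-0.0025,0.001,0.023],"spin":-0.3},{"travel":[0,0,0],"spin":0}]'

```text
time_s: 2.55
tcp_pos: [0.5054, 0.2404, 0.0433]
eef_rot: [-179.2, 0.5, -70.8]
contact_force: [-1.7, -1.4, 0.4]
gripper_width: 0.0526
```

Request:
send_rows --motion '[{"travel":[0,0,0],"spin":0},{"travel":[0,0,0],"spin":0},{"travel":[0,0,0],"spin":0},{"travel":[0,0,0],"spin":0},{"travel":[0,0,0],"spin":0}]' --gripper -1 --squeeze 50

```text
time_s: 2.97
tcp_pos: [0.508, 0.2414, 0.0487]
eef_rot: [-178.9, 0.5, -70.7]
contact_force: [2.6, -1.2, -0.7]
gripper_width: 0.0247
```

```bash
python3 plan.py .504 .238 .16 -70.9
```

```text
state 2.9667 [0.508  0.2414 0.0487] [-178.95    0.45  -70.68] F [ 2.6 -1.2 -0.7] w 0.0247 j [ 45.  20. -27.   0. -42. -26.]
[{"travel": [0.0005, 0.0012, -0.0278], "spin": 0.05}, {"travel": [0.0005, 0.0012, -0.0278], "spin": 0.05}, {"travel": [0.0005, 0.0012, -0.0278], "spin": 0.05}, {"travel": [0.0005, 0.0012, -0.0278], "spin": 0.05}]
```

Request:
send_rows --motion '[{"travel":[0.001,0.0035,0.005],"spin":0},{"travel":[0.001,0.0025,0.004],"spin":0}]' --gripper -0.45

```text
time_s: 3.13
tcp_pos: [0.5043, 0.2388, 0.0415]
eef_rot: [-178.7, 0.6, -70.7]
contact_force: [0.0, -0.3, -0.7]
gripper_width: 0.024
```

```bash
python3 plan.py .504 .238 .0415 -70.9
```

```text
state 3.1333 [0.5043 0.2388 0.0415] [-178.7     0.58  -70.69] F [ 0.  -0.3 -0.7] w 0.024 j [ 45.  20. -28.   0. -40. -26.]
[{"travel": [0.0007, 0.0005, 0.0], "spin": 0.21}]
```

Request:
send_rows --motion '[{"travel":[0.0005,0.0005,0.001],"spin":0},{"travel":[0,0.0005,0.001],"spin":0},{"travel":[0,0.0005,0.001],"spin":0}]' --gripper -1 --squeeze 50

```text
time_s: 3.38
tcp_pos: [0.5048, 0.2388, 0.0394]
eef_rot: [-178.4, 0.6, -70.6]
contact_force: [4.0, -2.1, 8.6]
gripper_width: 0.0129
```

```bash
python3 plan.py .504 .238 .17 -70.9
```

```text
state 3.3833 [0.5048 0.2388 0.0394] [-178.41    0.64  -70.6 ] F [ 4.  -2.1  8.6] w 0.0129 j [ 46.  20. -29.   0. -40. -26.]
[{"travel": [0.0001, 0.0003, -0.0327], "spin": 0.07}, {"travel": [0.0001, 0.0003, -0.0327], "spin": 0.07}, {"travel": [0.0001, 0.0003, -0.0327], "spin": 0.07}, {"travel": [0.0001, 0.0003, -0.0327], "spin": 0.07}]
```

Gripped (13 mm). I'll lift it now, slowly at first.

Request:
send_rows --motion '[{"travel":[0,0,-0.008],"spin":0},{"travel":[0,0.0003,-0.015],"spin":0},{"travel":[0,0.0003,-0.03],"spin":0},{"travel":[0,0,-0.035],"spin":0},{"travel":[0,0,-0.035],"spin":0}]'

```text
time_s: 3.8
tcp_pos: [0.4957, 0.2323, 0.158]
eef_rot: [-179.5, 0.3, -70.7]
contact_force: [1.3, 0.8, -2.0]
gripper_width: 0.0126
```

```bash
python3 - <<'E'
from fit import *
r.capture("side"); p,d=r.capture("side"); cv2.imwrite("pics/side2.png",p)
s=r.get_state();print(s["tcp_pos"],s["eef_rot"],s["contact_force"])
g=s["tcp_pos"][2]+.019
c,a,k,Q,ss,t=axis("side",d,(.4925,.272),109,.13,zlo=g-.06,zhi=g+.03)
m=(ss>.0)&(ss<.07);print(c,a,k,np.percentile(ss,[1,99]),"tilt",np.degrees(np.arctan(np.polyfit(ss[m],Q[m,2],1)[0])),Q[m,2].mean())
E
python3 plan.py .631 -.025 .17 -11
```

```text
[0.49925982 0.23498663 0.1634267 ] [-178.82652142    0.4906432   -70.61149862] [-0.99192406  0.82289283 -1.64559652]
[0.4857623  0.26967872] 108.09180834682707 767 [-0.07011106  0.08919161] tilt 0.1608462195164343 0.19487368362524454
state 3.9 [0.4993 0.235  0.1634] [-178.83    0.49  -70.61] F [-1.   0.8 -1.6] w 0.0125 j [ 46.  11. -21.   0. -56. -26.]
[{"travel": [0.0321, -0.0042, -0.0007], "spin": -6.62}, {"travel": [0.0324, -0.0005, -0.0007], "spin": -6.62}, {"travel": [0.0322, 0.0033, -0.0007], "spin": -6.62}, {"travel": [0.0316, 0.0069, -0.0007], "spin": -6.62}, {"travel": [0.0306, 0.0105, -0.0007], "spin": -6.62}]
[{"travel": [0.0292, 0.014, -0.0007], "spin": -6.62}, {"travel": [0.0274, 0.0173, -0.0007], "spin": -6.62}, {"travel": [0.0252, 0.0203, -0.0007], "spin": -6.62}, {"travel": [0.0227, 0.0231, -0.0007], "spin": -6.62}]
```

View pics/side2.png

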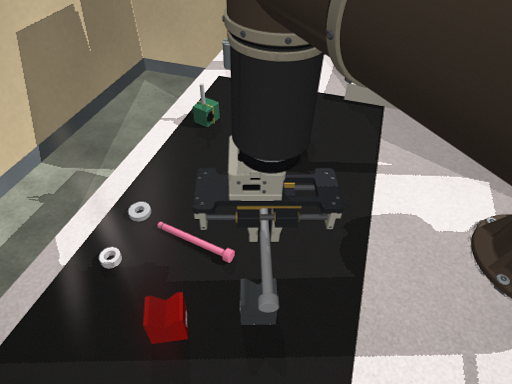

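The spindle is held level, with its head at (268,302), clear of the block. I'll carry it over to the clip.

Request:
send_rows --motion '[{"travel":[0.032,-0.004,-0.001],"spin":-6.6},{"travel":[0.0325,-0.0005,-0.001],"spin":-6.6},{"travel":[0.032,0.0035,-0.001],"spin":-6.6},{"travel":[0.0315,0.007,-0.001],"spin":-6.6},{"travel":[0.0305,0.0105,-0.001],"spin":-6.6}]'

```text
time_s: 4.32
tcp_pos: [0.5706, 0.0934, 0.1699]
eef_rot: [-178.4, -0.1, -36.3]
contact_force: [0.0, 0.1, -2.2]
gripper_width: 0.013
```

Request:
send_rows --motion '[{"travel":[0.029,0.014,-0.001],"spin":-6.6},{"travel":[0.0275,0.017,-0.001],"spin":-6.6},{"travel":[0.025,0.02,-0.001],"spin":-6.6},{"travel":[0.02,0.02,-0.001],"spin":-6.6},{"travel":[0,0,0],"spin":0}]'

```text
time_s: 4.73
tcp_pos: [0.6316, -0.0251, 0.1708]
eef_rot: [-178.7, -0.6, -8.2]
contact_force: [0.5, 0.8, -0.8]
gripper_width: 0.013
```

```bash
python3 plan.py .6303 -.0246 .12 -11
python3 - <<'E'
from fit import *
for n in("top","side"):
    p,d=r.capture(n); cv2.imwrite(f"pics/{n}3.png",p); s=r.get_state(); print(s["tcp_pos"],s["eef_rot"])
    g=s["tcp_pos"][2]+.02
    u=np.array([np.cos(np.radians(s["eef_rot"][2])),np.sin(np.radians(s["eef_rot"][2]))])
    c0=s["tcp_pos"][:2]-.037*u
    try:
        c,a,k,Q,ss,t=axis(n,d,c0,s["eef_rot"][2]+180,.12,zlo=g-.03,zhi=g+.03)
        m=ss<.075; print(n,c,a,k,np.percentile(ss,[1,99]),"tilt",np.degrees(np.arctan(np.polyfit(ss[m],Q[m,2],1)[0])),Q[m,2].mean(), "rel tcp",(c-s["tcp_pos"][:2])@u,(c-s["tcp_pos"][:2])@[u[1],-u[0]])
    except Exception as e: print(e)
E
```

```text
state 4.7333 [ 0.6316 -0.0251  0.1708] [-178.72   -0.62   -8.16] F [ 0.5  0.8 -0.8] w 0.013 j [ 15.  18. -10.  -1. -61.  68.]
[{"travel": [-0.0007, -0.0002, 0.0254], "spin": 1.42}, {"travel": [-0.0007, -0.0001, 0.0254], "spin": 1.42}]
[ 0.63061526 -0.02378345  0.17048409] [-178.68628545   -0.55655073   -8.58204561]
top [ 0.59378882 -0.01985245] 170.9495262098221 263 [-0.0320448   0.09048359] tilt -2.050722909560112 0.19618724529435064 rel tcp -0.037000706952202624 0.0016084636334132
[ 0.62999994 -0.02254951  0.17055578] [-178.66902312   -0.54344258   -8.72253811]
side [ 0.5948177  -0.00424076] 179.88637474277397 326 [-0.04920909  0.09071144] tilt 4.702428845300892 0.19313121687071896 rel tcp -0.03755184618850422 -0.012761616690434983
```

View pics/side3.png

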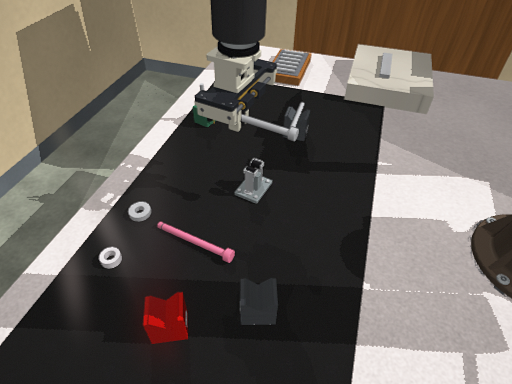

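The side view shows the spindle level, with its head at (293,135), over the clip at (254,180). Depth from the top camera puts its centre within 3 mm. I'll lower it to just above the rollers.

Request:
send_rows --motion '[{"travel":[0,0,0.036],"spin":1},{"travel":[0,0,0.036],"spin":0.7},{"travel":[0,0,0.03],"spin":0.3},{"travel":[0,0,0.001],"spin":0}]'

```text
time_s: 5.17
tcp_pos: [0.6316, -0.0169, 0.0675]
eef_rot: [-178.4, -0.8, -11.2]
contact_force: [-1.8, -0.3, -3.1]
gripper_width: 0.0128
```

```bash
python3 plan.py .6304 -.023 .065 -10.7
python3 - <<'E'
from fit import *
for n in("top",):
    p,d=r.capture(n); cv2.imwrite(f"pics/{n}4.png",p); s=r.get_state(); print(s["tcp_pos"],s["eef_rot"])
    g=s["tcp_pos"][2]+.02
    u=np.array([np.cos(np.radians(s["eef_rot"][2])),np.sin(np.radians(s["eef_rot"][2]))])
    c0=s["tcp_pos"][:2]-.037*u
    c,a,k,Q,ss,t=axis(n,d,c0,s["eef_rot"][2]+180,.12,zlo=g-.01,zhi=g+.03)
    m=(ss<.075)&(ss>0); print(n,c,a,k,np.percentile(ss,[1,99]),"tilt",np.degrees(np.arctan(np.polyfit(ss[m],Q[m,2],1)[0])),Q[m,2].mean(), "rel tcp",(c-s["tcp_pos"][:2])@u,(c-s["tcp_pos"][:2])@[u[1],-u[0]])
    cv2.imwrite("pics/c4.png",cv2.resize(p[130:250,200:340],None,fx=4,fy=4,interpolation=2))
E
```

```text
state 5.1667 [ 0.6316 -0.0169  0.0675] [-178.44   -0.8   -11.18] F [-1.8 -0.3 -3.1] w 0.0128 j [ 15.  24. -16.  -1. -48.  64.]
[{"travel": [-0.0, 0.0062, 0.0025], "spin": -0.48}]
[ 0.63302483 -0.01684047  0.07020499] [-178.4321854    -0.93964625  -11.09402418]
top [ 0.59681005 -0.00924609] 169.0043101231882 199 [0.02888029 0.09339956] tilt -1.4926313688728958 0.09243694981894414 rel tcp -0.03699933598280193 -0.00048402865698007853
```

View pics/c4.png

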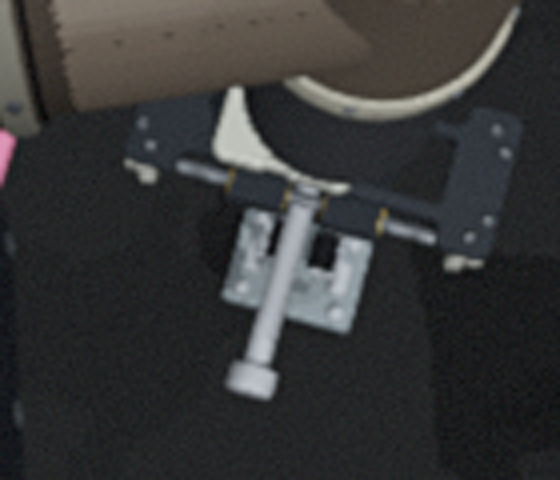

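The crop shows the shank sitting about 7 mm left of (+y from) the clip slot. I'll correct that before pressing.

Request:
send_rows --motion '[{"travel":[-0.001,0.0045,0.001],"spin":-0.2},{"travel":[-0.001,0.003,0.001],"spin":-0.2}]'

```text
time_s: 5.38
tcp_pos: [0.6306, -0.0221, 0.0706]
eef_rot: [-178.4, -1.1, -10.5]
contact_force: [1.1, 0.8, -1.5]
gripper_width: 0.0127
```

```bash
cat > look.py <<'E'
from fit import *
import sys
off=float(sys.argv[1]); tag=sys.argv[2]
n="top"
p,d=r.capture(n); s=r.get_state(); print(s["tcp_pos"].round(4),s["eef_rot"].round(2),s["contact_force"].round(1))
g=s["tcp_pos"][2]+.02; y=np.radians(s["eef_rot"][2]); u=np.array([np.cos(y),np.sin(y)]); c0=s["tcp_pos"][:2]+off*u
c,a,k,Q,ss,t=axis(n,d,c0,s["eef_rot"][2]+180*(off<0),.12,zlo=g-.01,zhi=g+.03)
m=(ss<.075)&(ss>0); print(c.round(4),round(a,2),k,"extent",np.percentile(ss,[1,99]).round(4),"tilt",np.degrees(np.arctan(np.polyfit(ss[m],Q[m,2],1)[0])).round(2),"z",Q[m,2].mean().round(4),"latrel",((c-s["tcp_pos"][:2])@[u[1],-u[0]]).round(4))
cv2.imwrite(f"pics/{tag}.png",cv2.resize(p[130:250,200:340],None,fx=4,fy=4,interpolation=2))
E
python3 look.py -.037 c5; python3 plan.py .6304 -.0235 .0385 -10.7
```

```text
[ 0.6309 -0.0225  0.0711] [-178.41   -1.13  -10.53] [-0.4  0.6 -1.2]
[ 0.5946 -0.0154] 168.73 197 extent [0.0291 0.0924] tilt -1.03 z 0.0951 latrel -0.0003
state 5.4333 [ 0.6309 -0.0225  0.0711] [-178.41   -1.13  -10.53] F [-0.4  0.6 -1.2] w 0.013 j [ 15.  24. -17.  -1. -48.  65.]
[{"travel": [-0.0003, 0.0011, 0.0326], "spin": 0.17}]
```

Request:
send_rows --motion '[{"travel":[0,0.002,0.007],"spin":0},{"travel":[0,0.001,0.007],"spin":0},{"travel":[0,0.0004,0.007],"spin":0},{"travel":[0,0.0003,0.008],"spin":0}]'

```text
time_s: 5.77
tcp_pos: [0.6341, -0.0249, 0.0471]
eef_rot: [-178.2, -1.7, -10.5]
contact_force: [-2.3, 1.4, -1.7]
gripper_width: 0.0126
```

Request:
send_rows --motion '[{"travel":[-0.002,0,0.006],"spin":0},{"travel":[-0.001,0,0.006],"spin":0}]'

```text
time_s: 5.93
tcp_pos: [0.6347, -0.0242, 0.0358]
eef_rot: [-178.1, -2.0, -10.5]
contact_force: [-2.1, -0.6, 21.5]
gripper_width: 0.0129
```

```bash
python3 look.py -.037 c6; python3 plan.py .6304 -.0235 .0385 -10.7
```

```text
[ 0.6349 -0.0242  0.0352] [-178.12   -2.04  -10.47] [ 1.3 -0.6 11.8]
[ 0.5985 -0.0176] 169.26 187 extent [0.0297 0.0928] tilt 6.17 z 0.0724 latrel 0.0001
state 5.9833 [ 0.6349 -0.0242  0.0352] [-178.12   -2.04  -10.47] F [ 1.3 -0.6 11.8] w 0.0124 j [ 15.  26. -19.  -1. -43.  66.]
[{"travel": [-0.0046, 0.0001, -0.0033], "spin": 0.23}]
```

View pics/c6.png

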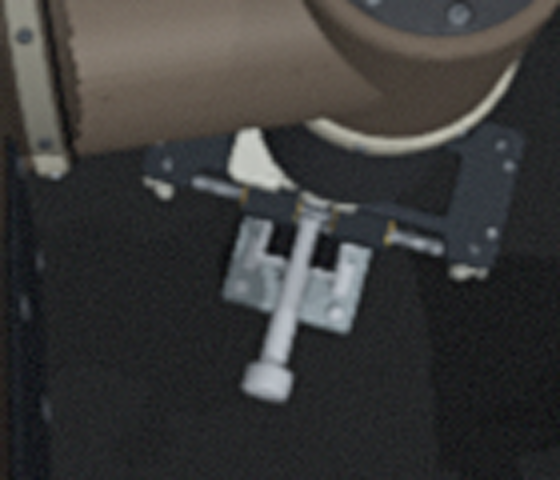

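The shank is centred between the rollers, but its head end (268,380) is about 6° high. I'll release it and check.

Request:
send_rows --motion '[{"travel":[0,0,0],"spin":0},{"travel":[0,0,0],"spin":0},{"travel":[0,0,0],"spin":0},{"travel":[0,0,0],"spin":0},{"travel":[0,0,0],"spin":0}]' --gripper 0.2

```text
time_s: 6.4
tcp_pos: [0.6351, -0.0245, 0.0339]
eef_rot: [-178.2, -2.0, -10.4]
contact_force: [0.4, 0.6, 0.1]
gripper_width: 0.0409
```

```bash
python3 look.py -.037 c7; python3 plan.py .6304 -.0235 .14 -10.7
```

```text
[ 0.635  -0.0245  0.0338] [-178.17   -2.04  -10.45] [ 0.3 -0.7  0.2]
[ 0.5989 -0.0167] 169.47 189 extent [0.0293 0.0928] tilt -1.21 z 0.067 latrel -0.0011
state 6.45 [ 0.635  -0.0245  0.0338] [-178.17   -2.04  -10.45] F [ 0.3 -0.7  0.2] w 0.0444 j [ 15.  26. -19.  -1. -43.  66.]
[{"travel": [-0.0016, -0.0001, -0.0354], "spin": 0.08}, {"travel": [-0.0016, -0.0001, -0.0354], "spin": 0.08}, {"travel": [-0.0016, -0.0001, -0.0354], "spin": 0.08}]
```

It's seated level (axis about 60 mm) and released. I'll back off, spin half a turn and go to the head side.

Request:
send_rows --motion '[{"travel":[-0.001,0,-0.02],"spin":0},{"travel":[-0.0015,0,-0.036],"spin":0},{"travel":[-0.0015,0,-0.036],"spin":0},{"travel":[0,0,-0.01],"spin":3}]' --gripper 0.2

```text
time_s: 6.78
tcp_pos: [0.6233, -0.0271, 0.1331]
eef_rot: [-178.4, -1.3, -13.4]
contact_force: [0.7, 0.6, 0.8]
gripper_width: 0.0528
```

```bash
python3 plan.py .5603 -.0094 .12 169.5 -1
```

```text
state 6.7833 [ 0.6233 -0.0271  0.1331] [-178.37   -1.31  -13.44] F [0.7 0.6 0.8] w 0.0528 j [ 15.  19. -14.  -1. -55.  62.]
[{"travel": [-0.0025, -0.0001, 0.0005], "spin": 6.81}, {"travel": [-0.0025, 0.0002, 0.0005], "spin": 6.81}, {"travel": [-0.0025, 0.0005, 0.0005], "spin": 6.81}, {"travel": [-0.0024, 0.0008, 0.0005], "spin": 6.81}, {"travel": [-0.0023, 0.0011, 0.0005], "spin": 6.81}]
[{"travel": [-0.0021, 0.0013, 0.0005], "spin": 6.81}, {"travel": [-0.002, 0.0016, 0.0005], "spin": 6.81}, {"travel": [-0.0018, 0.0018, 0.0005], "spin": 6.81}, {"travel": [-0.0015, 0.002, 0.0005], "spin": 6.81}, {"travel": [-0.0013, 0.0022, 0.0005], "spin": 6.81}]
[{"travel": [-0.001, 0.0023, 0.0005], "spin": 6.81}, {"travel": [-0.0008, 0.0024, 0.0005], "spin": 6.81}, {"travel": [-0.0005, 0.0025, 0.0005], "spin": 6.81}, {"travel": [-0.0002, 0.0025, 0.0005], "spin": 6.81}, {"travel": [0.0001, 0.0025, 0.0005], "spin": 6.81}]
[{"travel": [0.0004, 0.0025, 0.0005], "spin": 6.81}, {"travel": [0.0007, 0.0024, 0.0005], "spin": 6.81}, {"travel": [0.001, 0.0023, 0.0005], "spin": 6.81}, {"travel": [0.0013, 0.0022, 0.0005], "spin": 6.81}, {"travel": [0.0015, 0.002, 0.0005], "spin": 6.81}]
[{"travel": [0.0017, 0.0018, 0.0005], "spin": 6.81}, {"travel": [0.0019, 0.0016, 0.0005], "spin": 6.81}, {"travel": [0.0021, 0.0014, 0.0005], "spin": 6.81}, {"travel": [0.0023, 0.0011, 0.0005], "spin": 6.81}, {"travel": [0.0024, 0.0008, 0.0005], "spin": 6.81}]
[{"travel": [0.0025, 0.0005, 0.0005], "spin": 6.81}]
```

Request:
send_rows --motion '[{"travel":[-0.0025,0,0],"spin":7},{"travel":[-0.0025,0,0],"spin":7},{"travel":[-0.0025,0.0005,0],"spin":7},{"travel":[-0.0025,0.001,0],"spin":7},{"travel":[-0.0025,0.001,0],"spin":7}]'

```text
time_s: 7.2
tcp_pos: [0.613, -0.023, 0.1387]
eef_rot: [-177.4, -0.4, -49.3]
contact_force: [-0.4, -0.7, 0.1]
gripper_width: 0.0525
```

Request:
send_rows --motion '[{"travel":[-0.002,0.0015,0],"spin":7},{"travel":[-0.002,0.0015,0],"spin":7},{"travel":[-0.002,0.002,0],"spin":7},{"travel":[-0.0015,0.002,0],"spin":7},{"travel":[-0.0015,0.002,0],"spin":7}]'

```text
time_s: 7.62
tcp_pos: [0.5995, -0.0188, 0.1378]
eef_rot: [-177.8, 1.2, -85.1]
contact_force: [0.3, 0.4, 0.3]
gripper_width: 0.0523
```

Request:
send_rows --motion '[{"travel":[-0.001,0.0025,0],"spin":7},{"travel":[-0.001,0.0025,0],"spin":7},{"travel":[-0.0005,0.0025,0],"spin":7},{"travel":[0,0.0025,0],"spin":7},{"travel":[0,0.0025,0],"spin":7}]'

```text
time_s: 8.03
tcp_pos: [0.586, -0.0141, 0.1368]
eef_rot: [-179.0, 2.3, -120.9]
contact_force: [-0.3, 0.1, 0.0]
gripper_width: 0.053
```

Request:
send_rows --motion '[{"travel":[0.0005,0.0025,0],"spin":7},{"travel":[0.0005,0.0025,0],"spin":7},{"travel":[0.001,0.0025,0],"spin":7},{"travel":[0.0015,0.002,0],"spin":7},{"travel":[0.0015,0.002,0],"spin":7}]'

```text
time_s: 8.45
tcp_pos: [0.5727, -0.0092, 0.1357]
eef_rot: [179.5, 2.4, -156.8]
contact_force: [-0.1, 0.6, 0.3]
gripper_width: 0.0526
```

```bash
python3 plan.py .5603 -.0094 .12 169.5
```

```text
state 8.45 [ 0.5727 -0.0092  0.1357] [ 179.5     2.38 -156.76] F [-0.1  0.6  0.3] w 0.0526 j [ 18.  14. -21.  -1. -53. -84.]
[{"travel": [0.0023, 0.0009, 0.0031], "spin": 6.75}, {"travel": [0.0024, 0.0007, 0.0031], "spin": 6.75}, {"travel": [0.0024, 0.0004, 0.0031], "spin": 6.75}, {"travel": [0.0025, 0.0001, 0.0031], "spin": 6.75}, {"travel": [0.0025, -0.0002, 0.0031], "spin": 6.75}]
```

Request:
send_rows --motion '[{"travel":[0.0025,0.001,0.003],"spin":6.8},{"travel":[0.0025,0.0005,0.003],"spin":6.8},{"travel":[0.0025,0.0005,0.003],"spin":6.8},{"travel":[0.0025,0,0.003],"spin":6.8},{"travel":[0.0025,0,0.003],"spin":6.8}]'

```text
time_s: 8.87
tcp_pos: [0.5597, -0.0087, 0.12]
eef_rot: [178.2, 1.7, 167.5]
contact_force: [0.7, -0.5, 0.1]
gripper_width: 0.0528
```

```bash
sed -i "s/\[180,0,a+dy\*i\/N\]/[s['eef_rot'][0],s['eef_rot'][1],a+dy*i\/N]/" plan.py; python3 plan.py .5603 -.0094 .0405 169.5
python3 - <<'E'
from fit import *
p,d=r.capture("side"); cv2.imwrite("pics/side8.png",cv2.resize(p[60:240,150:350],None,fx=3.5,fy=3.5,interpolation=2))
for n in ("top","side"):
    if n=="top": r.capture("top")
    for t in("spindle","spindle_head"):
        for o in r.pinpoint(n,t)[:3]: print(n,t,round(o["conf"],2),cw(n,o["at"]).round(4))
M=R.from_euler('xyz',r.get_state()["eef_rot"],degrees=True).as_matrix(); print("toolz",M[:,2].round(3))
E
```

```text
state 8.8667 [ 0.5597 -0.0087  0.12  ] [178.16   1.68 167.46] F [ 0.7 -0.5  0.1] w 0.0528 j [  19.   14.  -23.   -1.  -50. -121.]
[{"travel": [0.0005, -0.001, 0.0265], "spin": -0.68}, {"travel": [0.0005, -0.001, 0.0265], "spin": -0.68}, {"travel": [0.0005, -0.0011, 0.0265], "spin": -0.68}]
top spindle_head 0.68 [ 0.5152 -0.0026  0.0608]
side spindle 0.65 [ 0.5969 -0.0128  0.0634]
side spindle 0.64 [0.6651 0.1729 0.0126]
side spindle_head 0.83 [ 0.5209 -0.0008  0.0624]
side spindle_head 0.83 [0.5795 0.1877 0.0199]
toolz [ 0.036  0.025 -0.999]
```

View pics/side8.png

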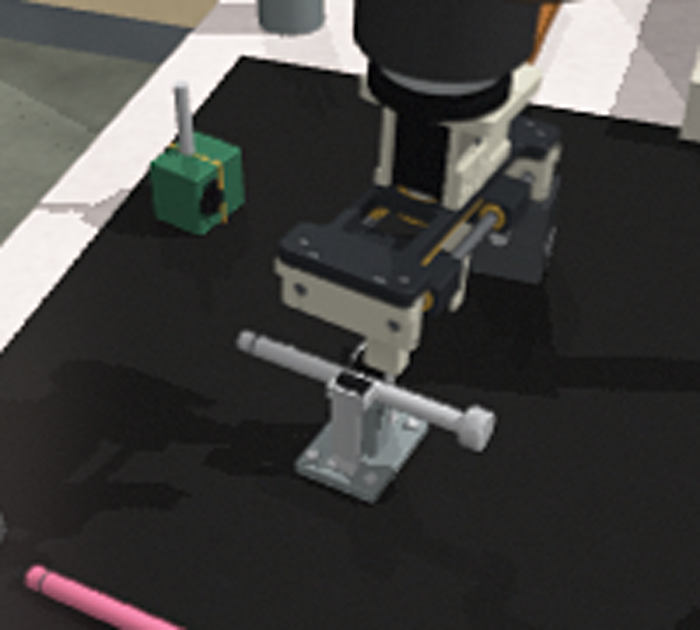

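The side crop shows the spindle clipped level across the rollers at (355,380), head at (475,428), and the gripper above the head side. Descending.

Request:
send_rows --motion '[{"travel":[0.0005,-0.001,0.0265],"spin":-0.7},{"travel":[0.0005,-0.001,0.0265],"spin":-0.7},{"travel":[0.0005,-0.001,0.015],"spin":-0.6}]'

```text
time_s: 9.42
tcp_pos: [0.5657, -0.0085, 0.056]
eef_rot: [178.0, 2.4, 170.6]
contact_force: [0.2, -0.7, -0.4]
gripper_width: 0.0527
```

```bash
python3 plan.py .5603 -.0094 .0405 169.5
```

```text
state 9.4167 [ 0.5657 -0.0085  0.056 ] [178.     2.43 170.61] F [ 0.2 -0.7 -0.4] w 0.0527 j [  19.   19.  -27.   -1.  -41. -117.]
[{"travel": [0.0058, -0.0023, 0.0152], "spin": 1.11}]
```

Request:
send_rows --motion '[{"travel":[0.004,-0.001,0.009],"spin":0.6},{"travel":[0.003,-0.001,0.008],"spin":0.5}]' --gripper -0.5

```text
time_s: 9.58
tcp_pos: [0.5592, -0.0091, 0.0363]
eef_rot: [178.0, 2.3, 169.8]
contact_force: [-0.3, 0.0, 0.8]
gripper_width: 0.0441
```

```bash
python3 plan.py .5603 -.0094 .0405 169.5
```

```text
state 9.5833 [ 0.5592 -0.0091  0.0363] [178.01   2.33 169.81] F [-0.3  0.   0.8] w 0.0441 j [  19.   20.  -29.   -1.  -38. -118.]
[{"travel": [-0.0013, 0.0, -0.0041], "spin": 0.31}]
```

Request:
send_rows --motion '[{"travel":[-0.001,0,-0.002],"spin":0.3},{"travel":[0,0,-0.001],"spin":0},{"travel":[0,0,0],"spin":0},{"travel":[0,0,0],"spin":0}]' --gripper -1 --squeeze 55

```text
time_s: 9.92
tcp_pos: [0.56, -0.0095, 0.0392]
eef_rot: [178.1, 2.2, 169.7]
contact_force: [0.1, -0.0, -0.1]
gripper_width: 0.0181
```

```bash
python3 plan.py .5603 -.0094 .14 169.5
python3 - <<'E'
from h import *
M=R.from_euler('xyz',r.get_state()["eef_rot"],degrees=True).as_matrix(); print("toolz",M[:,2].round(3))
E
```

```text
state 9.9167 [ 0.56   -0.0095  0.0392] [178.06   2.25 169.71] F [ 0.1 -0.  -0.1] w 0.0181 j [  19.   20.  -29.   -1.  -39. -118.]
[{"travel": [-0.0014, 0.0012, -0.0335], "spin": 0.07}, {"travel": [-0.0014, 0.0012, -0.0335], "spin": 0.07}, {"travel": [-0.0014, 0.0012, -0.0335], "spin": 0.07}]
toolz [ 0.045  0.026 -0.999]
```

Request:
send_rows --motion '[{"travel":[0,0,0],"spin":0},{"travel":[0,0,0],"spin":0},{"travel":[0,0,0],"spin":0}]'

```text
time_s: 10.17
tcp_pos: [0.5603, -0.0095, 0.0404]
eef_rot: [178.0, 2.3, 169.7]
contact_force: [0.6, -0.7, -4.3]
gripper_width: 0.0125
```

Request:
send_rows --motion '[{"travel":[-0.0003,0.0003,-0.008],"spin":0},{"travel":[-0.0005,0.0004,-0.012],"spin":0},{"travel":[-0.001,0.001,-0.025],"spin":0},{"travel":[-0.0015,0.001,-0.035],"spin":0},{"travel":[-0.0015,0.001,-0.035],"spin":0}]'

```text
time_s: 10.58
tcp_pos: [0.5563, -0.0108, 0.1543]
eef_rot: [178.3, 1.6, 169.7]
contact_force: [1.9, 0.4, -2.2]
gripper_width: 0.0126
```

Run:
```python
from fit import *
p,d=r.capture("side"); cv2.imwrite("pics/side9.png",cv2.resize(p[60:240,150:350],None,fx=3.5,fy=3.5,interpolation=2))
s=r.get_state(); print(s["tcp_pos"],s["eef_rot"],s["contact_force"],s["gripper_width"])
p,d=r.capture("top")
for n in ("top","side"):
    for t in("spindle","spindle_head"):
        for o in r.pinpoint(n,t)[:3]: print(n,t,round(o["conf"],2),cw(n,o["at"]).round(4))
```

```text
[ 0.56049585 -0.01042064  0.16246318] [178.15635762   2.24463664 169.79695019] [2.92876507 0.15958753 6.20205144] 0.01256550388989831
top spindle_head 0.61 [ 0.5164 -0.0061  0.1844]
side spindle 0.97 [0.6659 0.1727 0.0138]
side spindle_head 0.81 [0.5803 0.1867 0.0182]
side spindle_head 0.75 [ 0.5159 -0.0056  0.1785]
side spindle_head 0.38 [ 0.5513 -0.26    0.0658]
```

View pics/side9.png

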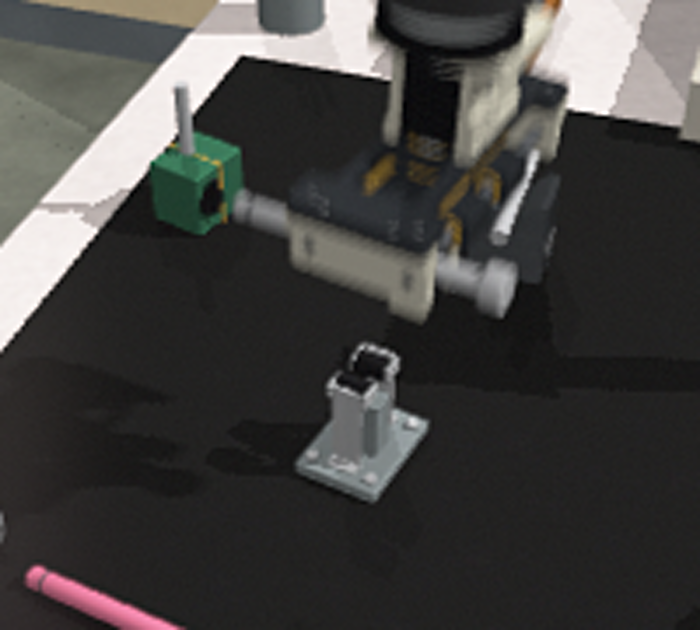

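Held level with the head at (495,290); the clip is empty. Next I'll measure the now-bare V-block and plan the carry.

```bash
python3 - <<'E'
from fit import *
u=np.array([np.cos(np.radians(109)),np.sin(np.radians(109))]); v=np.array([-u[1],u[0]])
for n in("top","side"):
    p,d=r.capture(n)
    for o in r.pinpoint(n,"vblock")[:4]: print(n,round(o["conf"],2),cw(n,o["at"]).round(4))
    P=cloud(n,d).reshape(-1,3); P=P[d.reshape(-1)>0]; q=P[:,:2]-[.4925,.272]
    m=(np.hypot(*q.T)<.06)&(P[:,2]>.064)&(P[:,2]<.08); Q=q[m]
    rc=cv2.minAreaRect((Q*1000).astype(np.float32)); print(rc,m.sum(),"s",np.percentile(Q@u,[1,99]).round(4),"t",np.percentile(Q@v,[1,99]).round(4))
    m=(np.hypot(*q.T)<.04)&(P[:,2]>.045); s=q[m]@u;t=q[m]@v; b=[(round(x,3),np.median(P[m,2][abs(t-x)<.002]).round(4)) for x in np.arange(-.028,.029,.004)]; print(b)
E
python3 plan.py .5039 .238 .165 -71 1 18
```

```text
state 10.9833 [ 0.5563 -0.0107  0.1518] [178.32   1.62 169.7 ] F [-0.6 -0.  -1.4] w 0.0124 j [  19.   12.  -22.   -1.  -54. -118.]
[{"travel": [0.0053, 0.0131, -0.0005], "spin": -6.63}, {"travel": [0.0038, 0.0136, -0.0004], "spin": -6.63}, {"travel": [0.0022, 0.014, -0.0004], "spin": -6.63}, {"travel": [0.0006, 0.0141, -0.0003], "spin": -6.63}, {"travel": [-0.0011, 0.0141, -0.0003], "spin": -6.63}]
[{"travel": [-0.0027, 0.0139, -0.0002], "spin": -6.63}, {"travel": [-0.0043, 0.0135, -0.0002], "spin": -6.63}, {"travel": [-0.0058, 0.0129, -0.0002], "spin": -6.63}, {"travel": [-0.0073, 0.0121, -0.0002], "spin": -6.63}, {"travel": [-0.0086, 0.0112, -0.0002], "spin": -6.63}]
[{"travel": [-0.0098, 0.0102, -0.0002], "spin": -6.63}, {"travel": [-0.0109, 0.009, -0.0002], "spin": -6.63}, {"travel": [-0.0119, 0.0076, -0.0002], "spin": -6.63}, {"travel": [-0.0127, 0.0062, -0.0002], "spin": -6.63}, {"travel": [-0.0133, 0.0047, -0.0002], "spin": -6.63}]
[{"travel": [-0.0138, 0.0031, -0.0003], "spin": -6.63}, {"travel": [-0.0141, 0.0015, -0.0003], "spin": -6.63}, {"travel": [-0.0141, -0.0001, -0.0003], "spin": -6.63}]Traceback (most recent call last):
  File "<stdin>", line 8, in <module>
    return _quantile_unchecked(
        a, q, axis, out, overwrite_input, method, keepdims, weights)
    return _ureduce(a,
                    func=_quantile_ureduce_func,
    ...<5 lines>...
                    overwrite_input=overwrite_input,
                    method=method)
    r = func(a, **kwargs)
    result = _quantile(arr,
                       quantiles=q,
    ...<2 lines>...
                       out=out,
                       weights=wgt)
    slices_having_nans = np.isnan(arr[-1, ...])
                                  ~~~^^^^^^^^^
IndexError: index -1 is out of bounds for axis 0 with size 0
```

Run:
```python
from fit import *
u=np.array([np.cos(np.radians(109)),np.sin(np.radians(109))]); v=np.array([-u[1],u[0]])
for n in("side",):
    p,d=r.capture(n)
    for o in r.pinpoint(n,"vblock")[:4]: print(n,round(o["conf"],2),cw(n,o["at"]).round(4))
    P=cloud(n,d).reshape(-1,3); P=P[d.reshape(-1)>0]; q=P[:,:2]-[.4925,.272]
    m=(np.hypot(*q.T)<.06)&(P[:,2]>.066)&(P[:,2]<.08); Q=q[m]
    rc=cv2.minAreaRect((Q*1000).astype(np.float32)); print(rc,m.sum(),"s",np.percentile(Q@u,[1,99]).round(4),"t",np.percentile(Q@v,[1,99]).round(4))
    m=(np.hypot(*q.T)<.04)&(P[:,2]>.035); s=q[m]@u;t=q[m]@v; b=[(int(round(x*1e3)),round(float(np.median(P[m,2][(abs(s)<.018)&(abs(t-x)<.002)]))*1e3,1)) for x in np.arange(-.028,.029,.004)]; print(b)
```

```text
side 0.87 [0.6266 0.3425 0.0062]
side 0.77 [0.4924 0.2668 0.001 ]
((-0.1736297607421875, 0.05303192138671875), (58.53934097290039, 49.125118255615234), 19.16460609436035) 614 s [-0.0241  0.0243] t [-0.0291  0.0291]
[(-28, 73.7), (-24, 74.3), (-20, 73.1), (-16, 69.2), (-12, 64.8), (-8, 61.0), (-4, 57.0), (0, 54.5), (4, 58.4), (8, 62.5), (12, 66.4), (16, 70.4), (20, 74.0), (24, 73.9), (28, 73.4)]
```

Request:
send_rows --motion '[{"travel":[0.0055,0.013,-0.0005],"spin":-6.7},{"travel":[0.004,0.0135,-0.0005],"spin":-6.7},{"travel":[0.002,0.014,-0.0005],"spin":-6.7},{"travel":[0.0005,0.014,-0.0005],"spin":-6.7},{"travel":[-0.001,0.014,-0.0005],"spin":-6.7}]'

```text
time_s: 11.5
tcp_pos: [0.5394, 0.0573, 0.1512]
eef_rot: [179.6, 1.8, -155.8]
contact_force: [0.3, 0.6, -1.0]
gripper_width: 0.0122
```

Request:
send_rows --motion '[{"travel":[-0.0025,0.014,0],"spin":-6.7},{"travel":[-0.0045,0.0135,0],"spin":-6.7},{"travel":[-0.006,0.013,0],"spin":-6.7},{"travel":[-0.0075,0.012,0],"spin":-6.7},{"travel":[-0.0085,0.011,0],"spin":-6.7}]'

```text
time_s: 11.92
tcp_pos: [0.5204, 0.1286, 0.1485]
eef_rot: [-179.5, 1.4, -120.6]
contact_force: [-0.8, -0.3, -1.5]
gripper_width: 0.0126
```

Request:
send_rows --motion '[{"travel":[-0.01,0.01,0],"spin":-6.7},{"travel":[-0.011,0.009,0],"spin":-6.7},{"travel":[-0.012,0.0075,0],"spin":-6.7},{"travel":[-0.0125,0.006,0],"spin":-6.7},{"travel":[-0.0135,0.0045,0],"spin":-6.7}]'

```text
time_s: 12.33
tcp_pos: [0.499, 0.1991, 0.1455]
eef_rot: [-179.2, 0.6, -85.3]
contact_force: [0.0, 0.4, -0.7]
gripper_width: 0.0124
```

```bash
python3 plan.py .5039 .238 .14 -71
```

```text
state 12.3333 [0.499  0.1991 0.1455] [-179.16    0.58  -85.31] F [ 0.   0.4 -0.7] w 0.0124 j [ 43.  11. -24.   0. -54. -38.]
[{"travel": [-0.0128, -0.0027, 0.002], "spin": -4.77}, {"travel": [-0.0125, -0.0037, 0.002], "spin": -4.77}, {"travel": [-0.0122, -0.0048, 0.002], "spin": -4.77}]
```

Request:
send_rows --motion '[{"travel":[-0.013,-0.003,0.002],"spin":-4.8},{"travel":[-0.0125,-0.004,0.002],"spin":-4.8},{"travel":[-0.0115,-0.0055,0.002],"spin":-4.7},{"travel":[0,0,0.002],"spin":0}]'

```text
time_s: 12.67
tcp_pos: [0.5041, 0.2415, 0.1356]
eef_rot: [-179.2, 0.2, -69.7]
contact_force: [0.6, 0.7, -1.0]
gripper_width: 0.0128
```

```bash
cat > look2.py <<'E'
from fit import *
p,d=r.capture("side"); s=r.get_state(); T=s["tcp_pos"]; print(T.round(4),s["eef_rot"].round(2),s["contact_force"].round(1))
g=T[2]+.02; y=np.radians(s["eef_rot"][2]); u=np.array([np.cos(y),np.sin(y)]); c0=T[:2]-.038*u
P=cloud("side",d).reshape(-1,3)[d.reshape(-1)>0]; a=s["eef_rot"][2]+180; c=c0
for w in(.014,.011,.009,.009):
    e=np.array([np.cos(np.radians(a)),np.sin(np.radians(a))]); f=np.array([-e[1],e[0]]); q=P[:,:2]-c
    m=(q@e>-.02)&(q@e<.12)&(abs(q@f)<w)&(P[:,2]>g-.012)&(P[:,2]<g+.025); k,b=np.polyfit(q[m]@e,q[m]@f,1); a+=np.degrees(np.arctan(k)); c=c+f*b
S=(P[m,:2]-c)@e; print("axis pt",c.round(4),"ang",round(a,2),m.sum(),"plain end s",np.percentile(S,99).round(4),"origin est",(c+e*(np.percentile(S,99)-.089)).round(4),"tilt(up to plain)",np.degrees(np.arctan(np.polyfit(S,P[m,2],1)[0])).round(2),"z",P[m,2].mean().round(4))
E
python3 look2.py; python3 plan.py .5049 .2364 .10 -71
```

```text
[0.5033 0.2403 0.1348] [-179.31    0.22  -69.97] [ 0.6 -0.2 -2.5]
axis pt [0.4916 0.2765] ang 110.08 743 plain end s 0.0899 origin est [0.4913 0.2773] tilt(up to plain) -2.57 z 0.1616
state 12.7167 [0.5033 0.2403 0.1348] [-179.31    0.22  -69.97] F [ 0.6 -0.2 -2.5] w 0.0123 j [ 46.  14. -22.   0. -54. -26.]
[{"travel": [0.0043, 0.0002, 0.0348], "spin": 1.03}]
```

Request:
send_rows --motion '[{"travel":[0.003,0,0.025],"spin":0.6},{"travel":[0.0015,0,0.025],"spin":0.4}]'

```text
time_s: 12.88
tcp_pos: [0.5077, 0.2382, 0.0876]
eef_rot: [-178.9, 0.4, -71.1]
contact_force: [-0.1, -0.8, -2.4]
gripper_width: 0.0124
```

```bash
python3 look2.py; python3 plan.py .5049 .2364 .045 -70.9
```

```text
[0.5056 0.2363 0.0828] [-179.26    0.26  -71.23] [-1.3 -2.3 -5.2]
axis pt [0.4959 0.2732] ang 108.8 670 plain end s 0.0899 origin est [0.4956 0.274 ] tilt(up to plain) -2.41 z 0.1137
state 12.9333 [0.5056 0.2363 0.0828] [-179.26    0.26  -71.23] F [-1.3 -2.3 -5.2] w 0.0126 j [ 45.  17. -25.   0. -47. -27.]
[{"travel": [-0.0001, 0.0006, 0.0189], "spin": -0.17}, {"travel": [-0.0001, 0.0006, 0.0189], "spin": -0.17}]
```

Request:
send_rows --motion '[{"travel":[0,0.001,0.014],"spin":-0.2},{"travel":[0,0.001,0.012],"spin":-0.1},{"travel":[0.0005,0.001,0.007],"spin":0}]'

```text
time_s: 13.18
tcp_pos: [0.5026, 0.2326, 0.0481]
eef_rot: [-179.5, 0.1, -71.3]
contact_force: [0.4, -0.1, -1.5]
gripper_width: 0.013
```

```bash
python3 look2.py; python3 plan.py .5049 .2364 .041 -70.9
```

```text
[0.5017 0.2319 0.047 ] [-1.7957e+02  1.0000e-01 -7.1310e+01] [-0.1 -1.3 -2.1]
axis pt [0.49  0.268] ang 107.58 686 plain end s 0.0894 origin est [0.4898 0.2684] tilt(up to plain) -0.22 z 0.0727
state 13.2333 [0.5017 0.2319 0.047 ] [-1.7957e+02  1.0000e-01 -7.1310e+01] F [-0.1 -1.3 -2.1] w 0.0125 j [ 45.  20. -28.   0. -42. -27.]
[{"travel": [-0.0032, -0.0044, 0.006], "spin": -0.41}]
```

Request:
send_rows --motion '[{"travel":[-0.002,-0.003,0.003],"spin":-0.2},{"travel":[-0.001,-0.001,0.003],"spin":-0.2}]'

```text
time_s: 13.4
tcp_pos: [0.505, 0.2357, 0.0417]
eef_rot: [-179.6, 0.1, -71.0]
contact_force: [0.8, -0.5, 0.2]
gripper_width: 0.0126
```

```bash
python3 look2.py; python3 plan.py .5049 .2364 .041 -70.9
```

```text
[0.5051 0.2358 0.0415] [-1.7956e+02  7.0000e-02 -7.0960e+01] [ 0.5 -0.8 -0.4]
axis pt [0.4929 0.2718] ang 108.83 669 plain end s 0.0887 origin est [0.493  0.2716] tilt(up to plain) -0.63 z 0.0676
state 13.45 [0.5051 0.2358 0.0415] [-1.7956e+02  7.0000e-02 -7.0960e+01] F [ 0.5 -0.8 -0.4] w 0.0128 j [ 45.  20. -28.   0. -42. -26.]
[{"travel": [-0.0006, 0.0001, 0.0005], "spin": -0.06}]
```

Request:
send_rows --motion '[{"travel":[-0.0007,0,0.0015],"spin":0},{"travel":[0,0,0.001],"spin":0}]'

```text
time_s: 13.62
tcp_pos: [0.5055, 0.2366, 0.0402]
eef_rot: [-179.5, 0.1, -71.0]
contact_force: [-1.8, -2.1, 2.9]
gripper_width: 0.0122
```

```bash
python3 look2.py
```

```text
[0.5055 0.2366 0.0401] [-1.7951e+02  7.0000e-02 -7.0950e+01] [-0.8 -2.4  3. ]
axis pt [0.4939 0.2728] ang 109.76 662 plain end s 0.089 origin est [0.4939 0.2728] tilt(up to plain) 0.36 z 0.0677
```

Resting in the groove with light contact, level and centred. Opening.

Request:
send_rows --motion '[{"travel":[0,0,0],"spin":0},{"travel":[0,0,0],"spin":0},{"travel":[0,0,0],"spin":0},{"travel":[0,0,0],"spin":0},{"travel":[0,0,0],"spin":0}]' --gripper 0.2

```text
time_s: 14.08
tcp_pos: [0.5065, 0.2381, 0.0417]
eef_rot: [-179.3, 0.2, -70.9]
contact_force: [0.1, 0.8, 0.5]
gripper_width: 0.0407
```

```bash
python3 look2.py; python3 plan.py .5049 .2364 .2 -70.9
```

```text
[0.5066 0.2381 0.0417] [-179.28    0.18  -70.95] [ 0.3 -0.5 -0.3]
axis pt [0.4944 0.2741] ang 110.62 659 plain end s 0.0879 origin est [0.4947 0.2731] tilt(up to plain) 0.74 z 0.068
state 14.1333 [0.5066 0.2381 0.0417] [-179.28    0.18  -70.95] F [ 0.3 -0.5 -0.3] w 0.0446 j [ 45.  20. -28.   0. -41. -26.]
[{"travel": [0.0001, 0.0, -0.0317], "spin": -0.01}, {"travel": [0.0001, 0.0, -0.0317], "spin": -0.01}, {"travel": [0.0001, 0.0, -0.0317], "spin": -0.01}, {"travel": [0.0001, 0.0, -0.0317], "spin": -0.01}, {"travel": [0.0001, 0.0, -0.0317], "spin": -0.01}]
```

Request:
send_rows --motion '[{"travel":[0,0,-0.015],"spin":0},{"travel":[0,0,-0.03],"spin":0},{"travel":[0,0,-0.035],"spin":0},{"travel":[0,0,-0.035],"spin":0},{"travel":[0.02,0,-0.03],"spin":0}]'

```text
time_s: 14.55
tcp_pos: [0.5075, 0.2168, 0.1839]
eef_rot: [179.9, -0.1, -70.9]
contact_force: [1.4, -0.0, -0.8]
gripper_width: 0.0523
```

Request:
send_rows --motion '[{"travel":[0.035,0,0],"spin":0},{"travel":[0.035,0,0],"spin":0},{"travel":[0.035,0,0],"spin":0},{"travel":[0.035,0,0],"spin":0},{"travel":[0.035,0,0],"spin":0}]'

```text
time_s: 14.97
tcp_pos: [0.5708, 0.052, 0.1955]
eef_rot: [-179.0, 0.1, -70.3]
contact_force: [-0.1, -0.2, -0.1]
gripper_width: 0.0526
```

Run:
```python
from fit import *
print(r.get_state()["tcp_pos"])
ims=[]
for n in("top","side"):
    p,d=r.capture(n); ims.append(p)
    for t in("spindle","spindle_head","pin"):
        for o in r.pinpoint(n,t)[:3]: print(n,t,round(o["conf"],2),cw(n,o["at"]).round(4))
    try:
        c,a,k,Q,s,t=axis(n,d,(.4925,.272),-71,.115); m=s<.07
        e=np.array([np.cos(np.radians(a)),np.sin(np.radians(a))]); ext=np.percentile(s,[0,1,99,100])
        print(n,c.round(4),round(a,2),k,ext.round(4),"off along block",((c+e*(ext[1]+ext[2])/2-[.4924,.2721])@e).round(4),"tilt",np.degrees(np.arctan(np.polyfit(s[m],Q[m,2],1)[0])).round(2),"z",Q[:,2].mean().round(4))
    except Exception as x: print(x)
cv2.imwrite("pics/fin.png",np.hstack([cv2.resize(ims[0][150:300,50:200],(400,400)),cv2.resize(ims[1][190:384,160:354],(400,400))]))
```

```text
[0.5707638  0.05196432 0.19548884]
top spindle 0.67 [0.4958 0.273  0.0596]
top spindle 0.56 [0.6652 0.1703 0.0119]
top spindle_head 0.71 [0.5194 0.1958 0.0611]
top spindle_head 0.64 [0.5788 0.1877 0.0163]
top pin 0.88 [ 0.5477 -0.2624  0.0613]
top [0.4918 0.2717] -71.16 357 [-0.0907 -0.0899  0.0884  0.0887] off along block -0.0006 tilt -0.12 z 0.068
side spindle 0.67 [0.4936 0.2723 0.0641]
side spindle 0.64 [0.6611 0.1735 0.0146]
side spindle_head 0.84 [0.5261 0.1965 0.0589]
side spindle_head 0.81 [0.5802 0.1866 0.0165]
side pin 0.42 [ 0.553  -0.2631  0.0657]
side [0.4933 0.2723] -70.74 653 [-0.0899 -0.0893  0.0881  0.09  ] off along block -0.0005 tilt 0.3 z 0.0692
```

View pics/fin.png

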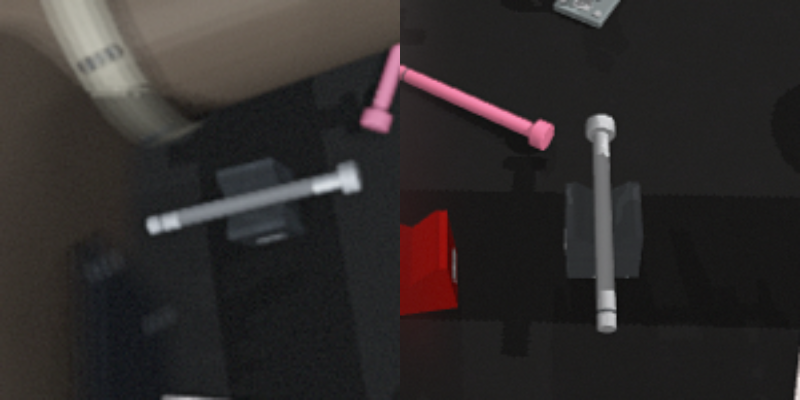

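The spindle lies in the dark V-block, level and centred within about 1 mm, with its head (348,178 in the top view; 600,125 in the side view) at the opposite end. The arm is clear. Handing in.

```bash
python3 -c "
from plant import r
print(r.close_job())"
```

```text
the job is handed in; nothing more can be done
None
```

The spindle is turned end for end in the dark V-block, and the job is handed in at about 15 s of the 64 s allowed. I lifted it by the plain end, pressed it into the clip and released it. I then took it by the head side, lifted it out and lowered it into the same block.

**Last checks (both cameras):**
- **Position:** the spindle is centred along the block to within about 1 mm.
- **Level:** it lies within 0.3° of level, and its depth readings match the starting ones, so it is right down in the groove.
- **Direction:** the axis is at -71° (it began at 109°), so the head is at the opposite end.
- **Pin:** it reads within about 3 mm of its first position, inside the measuring error. The arm never went near it.
- **Gripper:** it is open and clear, touching nothing.

**What disagreed on the way:**
- **At the clip:** the head end stood about 6° high while still gripped, and levelled itself on release.
- **At the block:** a fit just after the final release read 110.6°, probably because the fingers were in view. The clear view afterwards gave -71.2° and -70.7°.
- **Arm drift:** the arm crept a few millimetres between moves and the tool leaned up to about 3°; I corrected position from readings before each grasp and placing.

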